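# Clamp the fuller paint tin in the shaker

## Task

Of the two identical closed paint tins on the bench one is full and the other is mostly used up. First lift each of them clear of the bench in turn to feel which is heavier; only then stand the heavier one upright in the round seat of the tin shaker and push the toggle clamp's handle all the way down, so that the pad locks on its lid. Leave the lighter tin standing on the bench, and do not disturb the brush, the masking tape and the sanding block.

Things in the scene. Friction and masses are not known exactly. Their poses are not given: they have to be found in the camera images.
- tin_1: One of two identical closed paint tins, bare metal with a plain paper band: upright cylinder, 64 mm across (65 mm at the top rim), 78 mm high, flat press-in lid. Either tin may be the full one. The weights (150 to 550 g) change from time to time but differ by at least 150 g. Origin at the centre of its underside, z up.
- tin_2: The other identical paint tin, same size; origin at the centre of its underside, z up.
- shaker: Bench-top tin shaker, fixed to the bench: grey motor base 120 x 300 mm (x, y), 56 mm high to its table. Origin at the centre of its underside. Its own -y end carries the seat, its middle the clamp on a riser, 190 mm high; the handle points to its own +y. When open, the clamp's arm stands up and leans back, its pad about 75 mm from the seat's axis, up to 275 mm above the bench.
- seat (a point): Centre of the floor of the round seat, 58 mm above the bench, at (0, -100) mm in the shaker's frame. The seat is a rubber disc inside a ring of 76 mm inner and 87 mm outer diameter which stands 7 mm above the seat floor.
- handle_hinge (a point): Axis of the clamp's handle, at (0, 43, 182) mm in the shaker's frame; the axis is the shaker's x. Behind the shaker a square wooden shelf post rises from the bench to far above the clamp; its near face is at about x = 0.68 m, y = -0.03 m.
- handle_tip (a point): Outer end of the handle, 150 mm from its axis, on the handle's centre line. The outer 85 mm are a round black grip, 22 mm thick. The handle swings in the shaker's y-z plane.
- clamp_handle (a joint): Angle of the handle above level, rad: about 1.2 when open, 0 when level, -0.05 at its stop just past dead centre, where it is locked. It stays where it is left; pushing its outer end down and away from the seat takes a few newtons. The arm follows through the toggle linkage; its sprung pad meets a seated tin's lid at about 0.15.
- clamp_pad: Round rubber pad, 24 mm across, on a spring under the end of the clamp's arm; origin at the centre of its lower face. With the handle down it presses on the middle of the lid of a seated tin with about 7 N.
- brush: Paint brush with wooden handle, 52 x 210 x 14 mm, lying on the bench; origin at the centre of its underside. Not to be disturbed.
- masking_tape: Roll of masking tape lying flat, 96 mm across, 25 mm high; origin at the centre of its underside. Not to be disturbed.
- sander: Sanding block, 67 x 112 x 28 mm, lying on the bench; origin at the centre of its underside. Not to be disturbed.
Mind the look-alikes: they are no part of the job. Leave any blue, turquoise or yellow look-alike of the tin_1 alone.

How it is judged:
By the outcome, as a careful person would: the job done as asked, in the order asked, and still so for the second after the job is handed in, with the robot touching nothing.
It also fails if it takes over 67 s, if anything falls off the work surface, if the arm or the gripper's body presses on something with over 40 N, if the wrist force passes 120 N, or if a joint passes its speed limit or range.

## Robot

A 7-joint arm with a two-finger parallel gripper is mounted at the origin on the work surface; the furniture and walls round the work are solid. World frame = base frame: x ahead of the robot, y to its left, z up, the work surface at z = 0. Lengths are in m, angles in rad, forces in N, time in s.
With the tool pointing down it reaches from about 0.4 to 0.85 m from the base axis. Payload 10.4 kg.
Tool frame: the origin (TCP) lies on the centre line of the jaws, within the pads' length; the fingertips stand 8 mm ahead of it and the grasp point (between the pads) lies 11 mm behind it (r.finger_overhang is the distance from the TCP to the fingertips, in m); z points along the fingers, y is the line along which they close (so a half turn about z gives the same grasp; the last joint's range is limited). The gripper opens to 87 mm and grips with 3 to 60 N. Pads are 19 mm wide; open, the fingers measure 117 mm over their backs; the gripper's body (75 mm by 190 mm) begins 51 mm behind the grasp point.
Start: joints at [-1.369, 0.332, -0.065, 1.46, 0.022, 1.35, -0.088], TCP at [0.139, 0.609, 0.202] pointing down, gripper open.
Joint ranges: [-2.6, 2.6], [-0.5, 2.12], [-1.47, 1.34], [0.16, 2.42], [-1.27, 4.41], [0.06, 2.06], [-2.6, 2.6]. Speed limits (rad/s): [2.22, 2.22, 2.79, 2.79, 3.14, 3.14, 3.14].

## Interface

Orientations are given as a unit quaternion [x, y, z, w].
In Python, from bench import r, vision gives the robot as it stands.
- The arm moves only by the tool drive_tool, never from a script. Its argument "series" is a list of rows, each a list of 2 entries, a list of its own where there are three numbers: the shift along the world's x, y, z in cm, then the turn about the world's z in degrees. A call has exactly 10 rows; each row shifts and turns the commanded pose from where the row before left it; what a row does not reach is not made up. A row lasts 1/8 s, in which the tool goes at most 62.5 mm and 10.7 degrees, less where a joint would pass 70% of its speed; a pose out of reach is approached as far as the arm can. A call with a gripper value outside its range is refused whole. "hand" is the closure, from 0 (fully open) to 1 (shut), set as the call begins (left out, the last holds). The fingers move at their own pace and stop on an object; "newtons" is the grip in N (left out, the last holds). Time passes only in rows, so rows that do not move let the fingers close, or fill a call up. It gives the time, the measured TCP pose, the force, the opening and the grip force at its end, in the units of the state.
- r.read_state(): the state, without advancing time (a new reading comes with each control period).
- vision.camera(name): name is "scene" or "top" or "wrist"; returns a dict with "color" (400x640x3 uint8, red, green, blue), "intrinsics" (3x3 intrinsics, pixels), "R" (3x3) and "t" (3): a world point X has camera coordinates R X + t; the wrist camera has in their place "mount" (4x4, takes a point from camera to tool coordinates, whose origin is the TCP and whose axes are the flange's). Camera axes: x right, y down, z forward; pixel columns grow to the right and rows downward; lengths in m; the calibration is good to about 2 mm. A picture is of the moment at which its call begins: read the wrist's pose just before it. There is no depth.
- r.close_job(): hands the job in; it is judged then, once.
The state is a dict: "time": time; "joint_positions": joint angles; "joint_vel": joint speeds; "joint_torque": joint torques, N m; "ee_pos": TCP position; "eef_rot": TCP orientation; "ft_force": force on the tool from outside, world axes, zero at the start; "torque": the same for the moment, N m; "width": finger opening in m; "grip_force": force on a finger pad.
Only numpy, scipy, OpenCV 4.12 (cv2) and the standard library are available. Lean on these libraries where they do the work, as an engineer would, in place of code of your own. Each camera call takes 0.05 s, during which the arm holds its last target. There are 200 camera calls.

## Working session

There is one attempt and no reset: what is moved stays moved. The work goes in short steps, Python scripts to look and compute and a tool call to move; the robot and the scene stay as the last step left them, time stands still between calls to the robot, and variables do not carry over. Pictures are saved under pics/ and viewed, at most 10 in all, crops included, and the job is handed in when it is done.

Besides the shell and the picture viewer there is one more tool, called after "Call:" as name(argument=value, ...), one argument or row to a line, values as JSON. drive_tool: Moves the arm, as the interface text tells. Its arguments: {"type":"object","properties":{"series":{"type":"array"},"hand":{"type":"number"},"newtons":{"type":"number"}},"required":["series"]}

```bash
ls; mkdir -p pics; python3 - <<'E'
from bench import r, vision
import cv2,numpy as np
s=r.read_state();print({k:np.round(v,3).tolist() for k,v in s.items()})
for n in("scene","top"):
    c=vision.camera(n);cv2.imwrite(f"pics/{n}0.png",c["color"][...,::-1]);np.savez(f"{n}0.npz",**{k:np.array(v) for k,v in c.items()})
    print(n,np.round(c["intrinsics"],1).tolist(),np.round(c["R"],3).tolist(),np.round(c["t"],3))
E
```

```text
pics
{'time': 0.0, 'joint_positions': [-1.369, 0.333, -0.065, 1.461, 0.022, 1.35, -0.089], 'joint_vel': [-0.001, 0.0, 0.0, -0.0, 0.0, 0.002, 0.0], 'joint_torque': [0.001, -62.323, 0.025, -38.992, -0.061, 0.039, 0.0], 'ee_pos': [0.139, 0.609, 0.201], 'eef_rot': [0.112, 0.994, -0.001, -0.0], 'ft_force': [0.495, -0.176, -0.366], 'torque': [-0.065, -0.004, 0.033], 'grip_force': 0.0, 'width': 0.087}
scene [[487.7, 0.0, 318.9], [0.0, 487.7, 198.7], [0.0, 0.0, 1.0]] [[-0.786, -0.618, -0.024], [-0.278, 0.388, -0.879], [0.552, -0.684, -0.476]] [0.342 0.222 1.38 ]
top [[475.9, 0.0, 310.5], [0.0, 475.9, 205.4], [0.0, 0.0, 1.0]] [[0.006, -1.0, -0.02], [-0.991, -0.003, -0.132], [0.132, 0.021, -0.991]] [0.017 0.47  1.259]
```

View pics/scene0.png

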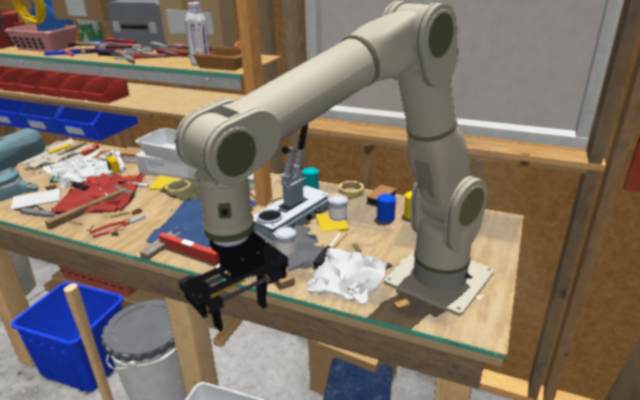

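View pics/top0.png

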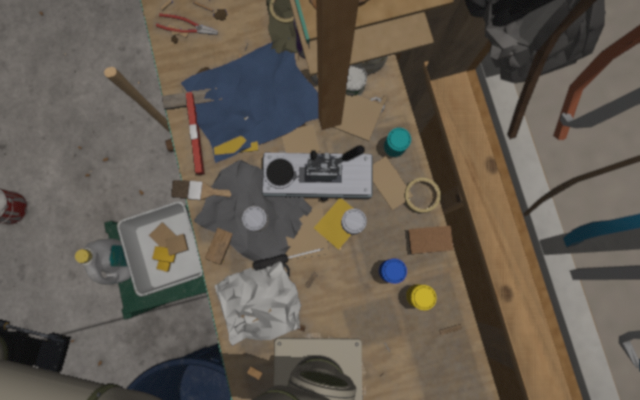

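The scene view shows the arm, the shaker at (290,210), white-lidded tins at (285,240) and (338,205), blue at (386,208), turquoise at (310,177) and yellow at (408,205). The top view shows:
- **Lids:** pale ones at (254,217) and (354,221), plus a pale round thing behind the post at (356,78).
- **Look-alikes:** turquoise (398,140), blue (393,270), yellow (424,297).
- **Shaker:** base at (318,175), seat at (280,173), handle at (355,152).
- **Not to be disturbed:** tape at (422,195), sander at (430,240), brush near (200,189).

Next I'll measure these and check a crop.

```bash
cat > h.py <<'E'
import numpy as np,cv2
def ray(c,uv):
    R,t,K=np.array(c["R"]),np.array(c["t"]),np.array(c["intrinsics"])
    return -R.T@t, R.T@np.linalg.solve(K,[uv[0],uv[1],1])
def onz(c,uv,z):
    o,d=ray(c,uv);return o+d*(z-o[2])/d[2]
def proj(c,X):
    p=np.array(c["intrinsics"])@(np.array(c["R"])@np.array(X)+np.array(c["t"]));return p[:2]/p[2]
E
python3 - <<'E'
from h import *
t=np.load("top0.npz");im=t["color"]
print("cam",ray(t,(0,0))[0])
hsv=cv2.cvtColor(im,cv2.COLOR_RGB2HSV)
m=((hsv[...,1]<50)&(hsv[...,2]>140)).astype(np.uint8)
for name,(u,v) in dict(A=(254,217),B=(354,221),C=(356,78)).items():
    w=np.zeros_like(m);cv2.circle(w,(u,v),20,1,-1)
    cs,_=cv2.findContours(m*w,cv2.RETR_EXTERNAL,cv2.CHAIN_APPROX_NONE);c=max(cs,key=cv2.contourArea)
    (cx,cy),rad=cv2.minEnclosingCircle(c);p=onz(t,(cx,cy),.078)
    print(name,cx,cy,rad,cv2.contourArea(c),p.round(4),"diam",2*rad*np.linalg.norm(onz(t,(cx+1,cy),.078)-p))
for n,uv,z in[("seat",(280,173),.058),("c1",(264,153),.056),("c2",(372,153),.056),("c3",(372,198),.056),("c4",(263,196),.056),("tape",(422,195),.02),("sander",(430,240),.028),("blue",(393,270),.078),("turq",(398,140),.078),("scrL",(270,262),.02)]:print(n,onz(t,uv,z).round(3))
cr=cv2.resize(im[120:280,160:460],None,fx=2.6,fy=2.6,interpolation=cv2.INTER_CUBIC)
cv2.imwrite("pics/crop1.png",cr[...,::-1])
E
```

```text
cam [ 0.29941988 -0.0075429   1.31004617]
A 253.3141632080078 217.3672637939453 9.517855644226074 237.5 [0.4314 0.1673 0.078 ] diam 0.04980998435490872
B 353.5 220.0 11.412812232971191 268.5 [ 0.4255 -0.0937  0.078 ] diam 0.059178077646247274
C 353.8770446777344 77.72950744628906 10.146074295043945 215.5 [ 0.812  -0.0971  0.078 ] diam 0.05477336272280968
seat [0.553 0.101 0.058]
c1 [0.609 0.145 0.056]
c2 [ 0.609 -0.146  0.056]
c3 [ 0.487 -0.145  0.056]
c4 [0.491 0.146 0.056]
tape [ 0.501 -0.285  0.02 ]
sander [ 0.378 -0.302  0.028]
blue [ 0.297 -0.194  0.078]
turq [ 0.639 -0.213  0.078]
scrL [0.317 0.128 0.02 ]
```

View pics/crop1.png

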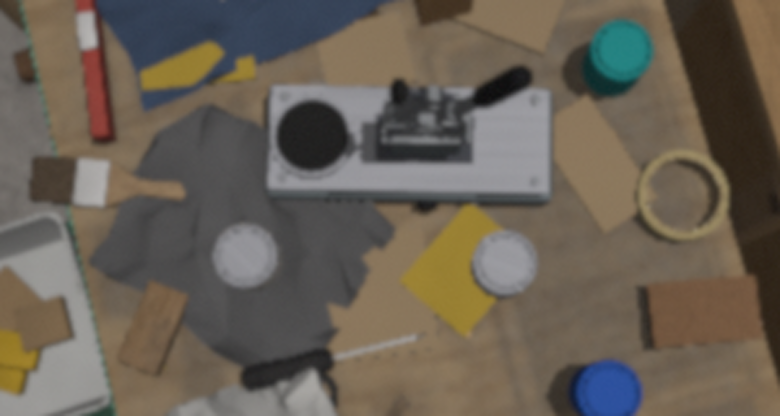

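Candidates for the tins (top view):
- Pale lids A (254,217) and B (354,221) fit: each has a plain metal lid about 65 mm wide, and both are within reach.
- The pale round thing C (356,78) sits behind the post at x≈0.81, so it isn't one of the tins.
- Turquoise (398,140), blue (393,270) and yellow (424,297) are look-alikes.

The crop shows A at (245,255), B at (504,262), the seat at (312,135) and the handle tip at (520,78), and it confirms A and B. The shaker is yawed about 180° with its centre near (0.549, 0). I'll refine this with a second view.

```bash
python3 - <<'E'
from h import *
t=np.load("top0.npz");s=np.load("scene0.npz");im=t["color"]
for n,p in dict(A=(.4314,.167,.078),B=(.4255,-.094,.078),seat=(.55,.1,.058),tip=(.549,-.097,.322)).items():print(n,proj(t,p).round(1),proj(s,p).round(1))
# refine by Hough circles on upscaled top crop
g=cv2.cvtColor(im,cv2.COLOR_RGB2GRAY)
for n,(u,v),z,rr in[("A",(254,217),.078,(10,15)),("B",(354,221),.078,(10,15)),("seat",(280,173),.06,(12,20))]:
    c=cv2.resize(g[v-24:v+24,u-24:u+24],None,fx=6,fy=6,interpolation=cv2.INTER_CUBIC)
    k=cv2.HoughCircles(c,cv2.HOUGH_GRADIENT,1,200,param1=60,param2=10,minRadius=rr[0]*6,maxRadius=rr[1]*6)[0][0]
    px=(k[0]/6+u-24-.4,k[1]/6+v-24-.4);print(n,np.round(px,1),k[2]/6,onz(t,px,z).round(4))
cr=cv2.resize(s["color"][120:280,230:430],None,fx=3.75,fy=3.75,interpolation=cv2.INTER_CUBIC)
for n,p in dict(A=(.4314,.167,.078),B=(.4255,-.094,.078),seat=(.55,.1,.058),tip=(.549,-.097,.322)).items():
    q=(proj(s,p)-[230,120])*3.75;cv2.drawMarker(cr,tuple(int(x) for x in q),(255,0,0),0,14,1)
cv2.imwrite("pics/crop2.png",cr[...,::-1])
E
```

```text
A [253.4 217.4] [284.9 231.4]
B [353.6 220. ] [337.7 198.3]
seat [280.3 174.3] [271.7 216.2]
tip [362.7 150.4] [307.4 122. ]Traceback (most recent call last):
  File "<stdin>", line 8, in <module>
TypeError: 'NoneType' object is not subscriptable
```

```bash
python3 - <<'E'
from h import *
t=np.load("top0.npz");s=np.load("scene0.npz");im=t["color"]
g=cv2.cvtColor(im,cv2.COLOR_RGB2GRAY)
for n,(u,v),z,th in[("A",(254,217),.078,1),("B",(354,221),.078,1),("seat",(280,173),.06,-1)]:
    c=cv2.resize(g[v-20:v+20,u-20:u+20],None,fx=4,fy=4,interpolation=cv2.INTER_CUBIC)
    T,m=cv2.threshold(c,0 if th>0 else 60,255,cv2.THRESH_OTSU if th>0 else cv2.THRESH_BINARY_INV)
    w=np.zeros_like(m);cv2.circle(w,(80,80),72,255,-1)
    cs,_=cv2.findContours(m&w,cv2.RETR_EXTERNAL,cv2.CHAIN_APPROX_NONE);k=max(cs,key=cv2.contourArea)
    e=cv2.fitEllipse(cv2.convexHull(k));px=(e[0][0]/4+u-20-.4,e[0][1]/4+v-20-.4);print(n,T,np.round(px,1),np.round(e[1],1)/4,onz(t,px,z).round(4))
cr=cv2.resize(s["color"][120:280,230:430],None,fx=3.75,fy=3.75,interpolation=cv2.INTER_CUBIC)
for n,p in dict(A=(.4314,.167,.078),B=(.4255,-.094,.078),seat=(.55,.1,.058),tip=(.549,-.097,.322)).items():
    q=(proj(s,p)-[230,120])*3.75;cv2.drawMarker(cr,tuple(int(x) for x in q),(255,0,0),0,14,1)
cv2.imwrite("pics/crop2.png",cr[...,::-1])
E
```

```text
A 107.0 [253.8 217.8] [24.15 24.85] [0.4303 0.1659 0.078 ]
B 118.0 [350.5 220.8] [29.825 33.575] [ 0.4235 -0.0861  0.078 ]
seat 60.0 [279.9 171.8] [25.425 27.05 ] [0.5562 0.1012 0.06  ]
```

View pics/crop2.png

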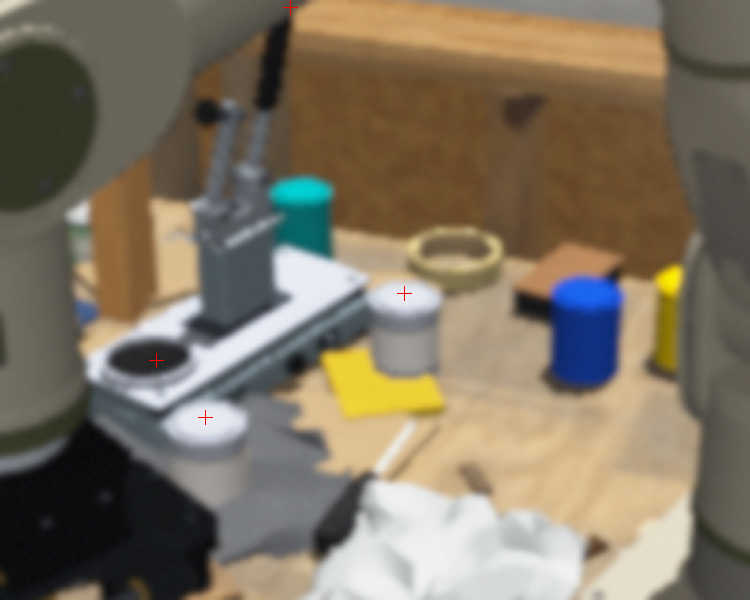

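The crop shows the projected marks landing on both lids ((205,417), (404,293)), the seat (156,360) and the handle tip (290,7). So A≈(0.430,0.166), B≈(0.4235,-0.0945), seat≈(0.553,0.101). I'll move above A and turn the jaws along world x.

Call:
drive_tool(
  series=[
    [[3.2,-4.9,0],-8.5],
    [[3.2,-4.9,0],-8.5],
    [[3.2,-4.9,0],-8.5],
    [[3.2,-4.9,0],-8.5],
    [[3.2,-4.9,0],-8.5],
    [[3.2,-4.9,0],-8.5],
    [[3.2,-4.9,0],-8.5],
    [[3.2,-4.9,0],-8.5],
    [[3.2,-4.9,0],-8.5],
    [[0,0,0],0],
  ],
  hand=0,
  newtons=30,
)

```text
time: 1.35
ee_pos: [0.4291, 0.1641, 0.2023]
eef_rot: [0.707, 0.708, -0.0, 0.0]
ft_force: [-0.5, 0.6, -0.8]
width: 0.087
grip_force: 0.0
```

```bash
cat >> h.py <<'E'
from scipy.spatial.transform import Rotation as Ro
def wrist():
    from bench import r,vision
    s=r.read_state();c=dict(vision.camera("wrist"));M=np.eye(4);M[:3,:3]=Ro.from_quat(s["eef_rot"]).as_matrix();M[:3,3]=s["ee_pos"]
    W=np.linalg.inv(M@np.array(c["mount"]));c["R"]=W[:3,:3];c["t"]=W[:3,3];return c
E
python3 - <<'E'
from h import *
c=wrist();im=c["color"].copy();print(ray(c,(0,0))[0])
for n,p in dict(A=(.430,.166,.078),seat=(.553,.101,.058),tcp=(.43,.166,0)).items():
    q=proj(c,p);print(n,q.round(1));cv2.drawMarker(im,tuple(int(x) for x in q),(255,0,0),0,14,1)
cv2.imwrite("pics/w1.png",im[...,::-1]);np.savez("w1.npz",**c)
E
```

```text
[0.42903342 0.24189564 0.38447518]
A [318.5 185.1]
seat [430.4 238.4]
tcp [318.3 169.6]
```

View pics/w1.png

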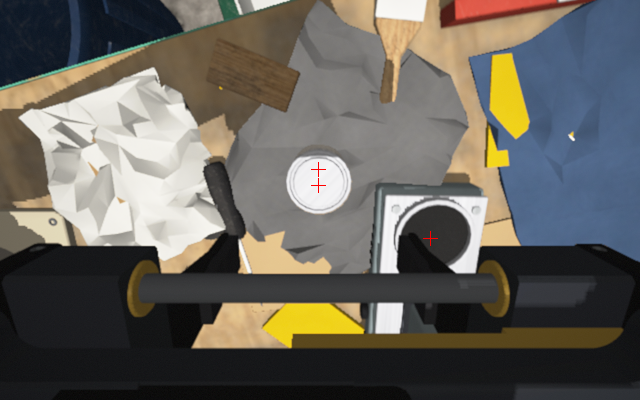

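The wrist view shows lid A at (318,184), right at its predicted mark, and the seat at about (433,236). The fingers are clear of the shaker. I'll descend and grip.

Call:
drive_tool(
  series=[
    [[0.1,0.2,-3],0],
    [[0,0,-3],0],
    [[0,0,-3],0],
    [[0,0,-3],0],
    [[0,0,-2],0],
    [[0,0,-1.3],0],
    [[0,0,0],0],
    [[0,0,0],0],
    [[0,0,0],0],
    [[0,0,0],0],
  ],
)

```text
time: 2.65
ee_pos: [0.4286, 0.1705, 0.0497]
eef_rot: [0.703, 0.711, 0.0, 0.0]
ft_force: [-0.5, 0.6, -0.1]
width: 0.0868
grip_force: 0.0
```

Call:
drive_tool(
  series=[
    [[0,0,0],0],
    [[0,0,0],0],
    [[0,0,0],0],
    [[0,0,0],0],
    [[0,0,0],0],
    [[0,0,0],0],
    [[0,0,0],0],
    [[0,0,0],0],
    [[0,0,0],0],
    [[0,0,0],0],
  ],
  hand=1,
  newtons=30,
)

```text
time: 3.9
ee_pos: [0.4285, 0.1704, 0.0494]
eef_rot: [0.703, 0.711, 0.0, 0.0]
ft_force: [3.0, -0.1, 1.5]
width: 0.0633
grip_force: 30.0
```

Call:
drive_tool(
  series=[
    [[0,0,1],0],
    [[0,0,2],0],
    [[0,0,2],0],
    [[0,0,1],0],
    [[0,0,0],0],
    [[0,0,0],0],
    [[0,0,0],0],
    [[0,0,0],0],
    [[0,0,0],0],
    [[0,0,0],0],
  ],
)

```text
time: 5.15
ee_pos: [0.4283, 0.1703, 0.1092]
eef_rot: [0.703, 0.711, -0.0, 0.0]
ft_force: [-0.3, 0.6, -2.9]
width: 0.0634
grip_force: 30.0
```

```bash
python3 - <<'E'
from h import *
from bench import r
s=r.read_state();print(s["ft_force"],s["torque"],s["width"],s["ee_pos"])
c=np.load("w1.npz");print(onz(c,(433,236),.058))
E
```

```text
[-0.31673491  0.57933574 -2.85451206] [-0.10275559  0.06574713  0.04689884] 0.06336215378019923 [0.42828444 0.17026069 0.10921474]
[0.55553757 0.10380576 0.058     ]
```

Tin A pulls about 2.4 N net (≈0.25 kg). I'll put it back and go to B.

Call:
drive_tool(
  series=[
    [[0,0,-2],0],
    [[0,0,-2],0],
    [[0,0,-1],0],
    [[0,0,-0.5],0],
    [[0,0,-0.3],0],
    [[0,0,-0.2],0],
    [[0,0,0],0],
    [[0,0,0],0],
    [[0,0,0],0],
    [[0,0,0],0],
  ],
)

```text
time: 6.4
ee_pos: [0.4284, 0.1704, 0.0494]
eef_rot: [0.703, 0.711, 0.0, 0.0]
ft_force: [-0.1, -0.5, -1.1]
width: 0.0631
grip_force: 30.0
```

Call:
drive_tool(
  series=[
    [[0,0,0],0],
    [[0,0,0],0],
    [[0,0,0],0],
    [[0,0,0],0],
    [[0,0,0],0],
    [[0,0,0],0],
    [[0,0,0],0],
    [[0,0,0],0],
    [[0,0,0],0],
    [[0,0,0],0],
  ],
  hand=0,
)

```text
time: 7.65
ee_pos: [0.4283, 0.1703, 0.0493]
eef_rot: [0.703, 0.711, 0.0, 0.0]
ft_force: [-0.0, 0.5, -0.4]
width: 0.0868
grip_force: 0.0
```

Call:
drive_tool(
  series=[
    [[0,0,2],0],
    [[0,0,4],0],
    [[0,0,4],0],
    [[0,0,3],0],
    [[0,-5,1],0],
    [[0,-5,0],0],
    [[0,-5,0],0],
    [[0,-5,0],0],
    [[0,-5,0],0],
    [[0,0,0],0],
  ],
)

```text
time: 8.9
ee_pos: [0.428, -0.0831, 0.1895]
eef_rot: [0.705, 0.709, 0.0, 0.0]
ft_force: [0.4, 1.1, 0.1]
width: 0.0869
grip_force: 0.0
```

Call:
drive_tool(
  series=[
    [[-0.4,-1.1,0],-10],
    [[0,0,0],-10],
    [[0,0,0],-10],
    [[0,0,0],-10],
    [[0,0,0],-10],
    [[0,0,0],-10],
    [[0,0,0],-10],
    [[0,0,0],-10],
    [[0,0,0],-10],
    [[0,0,0],0],
  ],
)

```text
time: 10.15
ee_pos: [0.4243, -0.09, 0.1892]
eef_rot: [1.0, 0.006, -0.0, 0.0]
ft_force: [0.4, 1.2, 0.3]
width: 0.0868
grip_force: 0.0
```

```bash
python3 - <<'E'
from h import *
c=wrist();im=c["color"].copy();q=proj(c,(.4235,-.0945,.078));print(q)
h=cv2.cvtColor(im,cv2.COLOR_RGB2HSV);m=((h[...,1]<40)&(h[...,2]>150)).astype(np.uint8)
w=np.zeros_like(m);cv2.circle(w,tuple(int(x) for x in q),48,1,-1)
cs,_=cv2.findContours(m*w,0,1);k=cv2.convexHull(max(cs,key=cv2.contourArea));e=cv2.fitEllipse(k);print(e,onz(c,e[0],.078),onz(c,(e[0][0]+e[1][0]/2,e[0][1]),.078))
cv2.ellipse(im,e,(255,0,0),1);cv2.imwrite("pics/w2.png",im[...,::-1])
E
```

```text
[323.08915789 191.33141047]
((300.1686096191406, 197.69265747070312), (19.655900955200195, 40.510650634765625), 159.59078979492188) [ 0.41697249 -0.07285155  0.078     ] [ 0.41709212 -0.08218019  0.078     ]
```

View pics/w2.png

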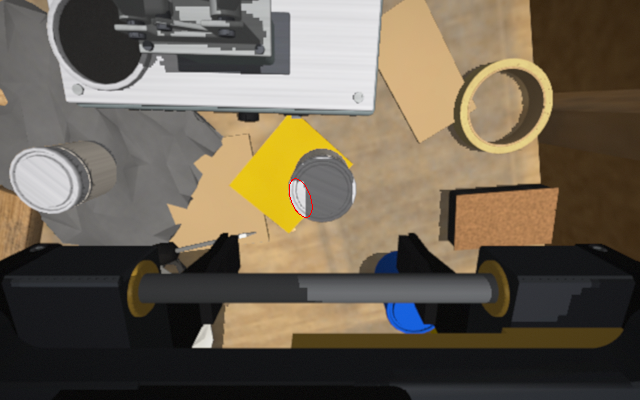

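The wrist view shows lid B, in the gripper's shadow, centred near (323,188) against a predicted (323,191). That confirms B, and the fingers are clear. Tin A is still standing, at (48,180).

Call:
drive_tool(
  series=[
    [[0,-0.6,-3],0],
    [[0,0,-3],0],
    [[0,0,-3],0],
    [[0,0,-3],0],
    [[0,0,-1.4],0],
    [[0,0,-0.6],0],
    [[0,0,0],0],
    [[0,0,0],0],
    [[0,0,0],0],
    [[0,0,0],0],
  ],
)

```text
time: 11.45
ee_pos: [0.4246, -0.0967, 0.0496]
eef_rot: [1.0, 0.005, 0.0, -0.0]
ft_force: [0.4, 0.6, -0.3]
width: 0.0872
grip_force: 0.0
```

Call:
drive_tool(
  series=[
    [[0,0,0],0],
    [[0,0,0],0],
    [[0,0,0],0],
    [[0,0,0],0],
    [[0,0,0],0],
    [[0,0,0],0],
    [[0,0,0],0],
    [[0,0,0],0],
    [[0,0,0],0],
    [[0,0,0],0],
  ],
  hand=1,
)

```text
time: 12.7
ee_pos: [0.4245, -0.0962, 0.0494]
eef_rot: [1.0, 0.006, 0.0, -0.0]
ft_force: [-0.1, 4.8, 3.8]
width: 0.0633
grip_force: 30.0
```

Call:
drive_tool(
  series=[
    [[0,0,1],0],
    [[0,0,2],0],
    [[0,0,2],0],
    [[0,0,1],0],
    [[0,0,0],0],
    [[0,0,0],0],
    [[0,0,0],0],
    [[0,0,0],0],
    [[0,0,0],0],
    [[0,0,0],0],
  ],
)

```text
time: 13.95
ee_pos: [0.4243, -0.0967, 0.1092]
eef_rot: [1.0, 0.005, -0.0, 0.0]
ft_force: [-1.1, 0.2, -5.3]
width: 0.0636
grip_force: 30.0
```

B pulls about 5 N against 2.4 N for A, so B is the heavier tin. I'll carry it around the clamp to the seat.

Call:
drive_tool(
  series=[
    [[-0.7,0,3],0],
    [[-0.7,0,3],10],
    [[0,2,0],10],
    [[0,2.5,0],10],
    [[0,2.5,0],10],
    [[0,2.5,0],10],
    [[0,2.5,0],10],
    [[0,2.5,0],10],
    [[0,2.5,0],10],
    [[0,2.9,0],10],
  ],
)

```text
time: 15.2
ee_pos: [0.4103, 0.1029, 0.1693]
eef_rot: [0.701, 0.713, 0.0, -0.0]
ft_force: [1.2, -0.0, -5.0]
width: 0.0633
grip_force: 30.0
```

Call:
drive_tool(
  series=[
    [[0,0,0],0],
    [[0,0,0],0],
    [[1,0,0],0],
    [[2,0,0],0],
    [[3,0,0],0],
    [[3,0,0],0],
    [[3,0,0],0],
    [[1.5,0,0],0],
    [[0.5,0,0],0],
    [[0,0,0],0],
  ],
)

```text
time: 16.45
ee_pos: [0.5503, 0.1018, 0.1691]
eef_rot: [0.704, 0.711, -0.0, 0.0]
ft_force: [0.1, -1.2, -5.1]
width: 0.063
grip_force: 30.0
```

```bash
python3 - <<'E'
from h import *
from bench import vision
c=wrist();s=vision.camera("scene");np.savez("w3.npz",**c)
p=c["ee_pos"] if "ee_pos" in c else None
for d in (c,s):
    im=d["color"]
    for X in[(.5503,.1018,.198),(.553,.102,.058)]:
        q=proj(d,X);print(q.round(1))
    th=np.linspace(0,6.28,60)
    pts=np.array([proj(d,(.553+.038*np.cos(a),.102+.038*np.sin(a),.065)) for a in th])
    if d is c: cv2.polylines(im,[pts.astype(int)],True,(255,0,0),1)
    else:
        cv2.polylines(im,[pts.astype(int)],True,(255,0,0),1)
a=cv2.resize(c["color"][60:260,190:450],None,fx=2,fy=2);b=cv2.resize(s["color"][130:240,230:360],None,fx=4,fy=4)
o=np.zeros((440,1040,3),np.uint8);o[:400,:520]=a;o[:440,520:]=b[:440]
o=cv2.resize(o,(800,338));cv2.imwrite("pics/w3.png",o[...,::-1])
E
```

```text
[317.5 258.9]
[320.5 190.3]
[268.  177.7]
[270.6 216.2]
```

View pics/w3.png

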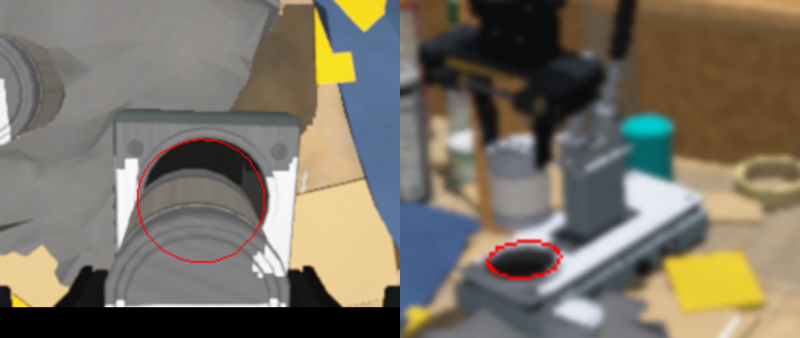

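The left panel (wrist) shows the seat ring about 2 mm further +x than my red circle, so the seat is at x≈0.555. The right panel (scene) has the tin hanging over the seat, upright. I'll shift and lower it.

Call:
drive_tool(
  series=[
    [[0.5,0,0],0],
    [[0,0,-1],0],
    [[0,0,-1.5],0],
    [[0,0,-1.5],0],
    [[0,0,-0.8],0],
    [[0,0,-0.4],0],
    [[0,0,-0.3],0],
    [[0,0,-0.3],0],
    [[0,0,0],0],
    [[0,0,0],0],
  ],
)

```text
time: 17.8
ee_pos: [0.5554, 0.1023, 0.1115]
eef_rot: [0.703, 0.711, 0.0, 0.0]
ft_force: [0.3, 0.6, -4.8]
width: 0.0632
grip_force: 30.0
```

Call:
drive_tool(
  series=[
    [[0,0,-0.2],0],
    [[0,0,-0.2],0],
    [[0,0,-0.1],0],
    [[0,0,0],0],
    [[0,0,0],0],
    [[0,0,0],0],
    [[0,0,0],0],
    [[0,0,0],0],
    [[0,0,0],0],
    [[0,0,0],0],
  ],
)

```text
time: 19.05
ee_pos: [0.5554, 0.1027, 0.1074]
eef_rot: [0.703, 0.711, 0.001, -0.0]
ft_force: [-4.7, 0.5, 6.7]
width: 0.0633
grip_force: 30.0
```

Contact came at the seat-floor height. I'll release and lift.

Call:
drive_tool(
  series=[
    [[0,0,0],0],
    [[0,0,0],0],
    [[0,0,0],0],
    [[0,0,0],0],
    [[0,0,0],0],
    [[0,0,0],0],
    [[0,0,0],0],
    [[0,0,0],0],
    [[0,0,0],0],
    [[0,0,0],0],
  ],
  hand=0,
)

```text
time: 20.3
ee_pos: [0.5553, 0.1023, 0.1062]
eef_rot: [0.703, 0.711, 0.0, 0.0]
ft_force: [0.2, 0.6, 0.5]
width: 0.0869
grip_force: 0.0
```

Call:
drive_tool(
  series=[
    [[0,0,1],0],
    [[0,0,2],0],
    [[0,0,3],0],
    [[0,0,3],0],
    [[0,0,4],0],
    [[0,0,4],0],
    [[0,0,4],0],
    [[0,0,3],0],
    [[0,0,1],0],
    [[0,0,0],0],
  ],
)

```text
time: 21.55
ee_pos: [0.5554, 0.1022, 0.3562]
eef_rot: [0.703, 0.711, 0.0, 0.0]
ft_force: [0.1, -0.1, 0.0]
width: 0.0868
grip_force: 0.0
```

```bash
python3 - <<'E'
from h import *
from bench import vision
c=wrist();s=vision.camera("scene");t=vision.camera("top");np.savez("s4.npz",**s);np.savez("t4.npz",**t)
for d in (c,s):
    im=d["color"]
    for z,rr in((.136,.0325),(.065,.038)):
        pts=np.array([proj(d,(.5555+rr*np.cos(a),.1025+rr*np.sin(a),z)) for a in np.linspace(0,6.28,60)])
        cv2.polylines(im,[pts.astype(int)],True,(255,0,0),1)
a=cv2.resize(c["color"][60:400,140:500],(400,378));b=cv2.resize(s["color"][90:240,200:360],(400,375))
o=np.zeros((378,800,3),np.uint8);o[:,:400]=a;o[:375,400:]=b
cv2.imwrite("pics/w4.png",o[...,::-1])
E
```

```text
(no output)
```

View pics/w4.png

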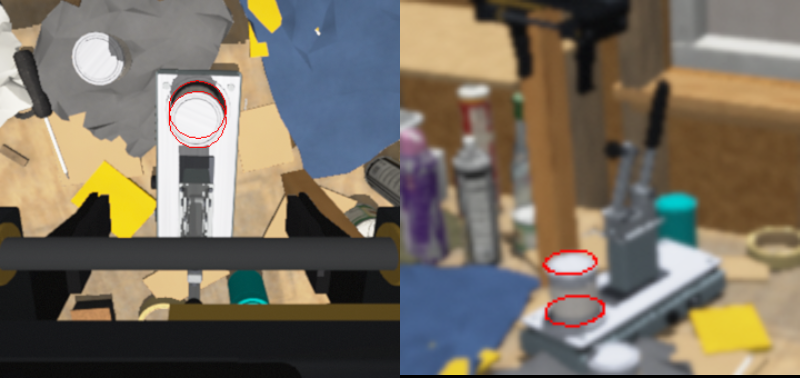

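The left panel shows the tin's lid inside the ring at (197,115), with tin A standing at (98,58). In the right panel the lid matches its expected level outline at (570,262) and the handle tip is at (662,85). B is seated upright. Next I'll close the fingers and move to the seat side of the handle's upper end.

Call:
drive_tool(
  series=[
    [[0,0,2],0],
    [[0,0,2.5],0],
    [[0,-2,0],0],
    [[0,-4,0],0],
    [[-0.4,-4,0],0],
    [[0,-4,0],0],
    [[0,-1,0],0],
    [[0,0,0],0],
    [[0,0,0],0],
    [[0,0,0],0],
  ],
  hand=1,
  newtons=20,
)

```text
time: 22.95
ee_pos: [0.5514, -0.0465, 0.401]
eef_rot: [0.703, 0.712, -0.0, -0.0]
ft_force: [-0.1, 0.2, 0.4]
width: 0.0018
grip_force: 0.0
```

```bash
python3 - <<'E'
from h import *
c=wrist();im=c["color"]
from bench import r;print(r.read_state()["ee_pos"],r.read_state()["width"])
for X in[(.551,-.097,.322),(.551,-.068,.249)]:
    q=proj(c,X);print(q);cv2.drawMarker(im,tuple(int(x) for x in q),(255,0,0),0,14,1)
cv2.imwrite("pics/w5.png",im[...,::-1])
E
```

```text
[ 0.55140972 -0.04664558  0.40106666] 0.0011430862494740837
[316.51880247 254.56127412]
[317.09493456 200.04711354]
```

View pics/w5.png

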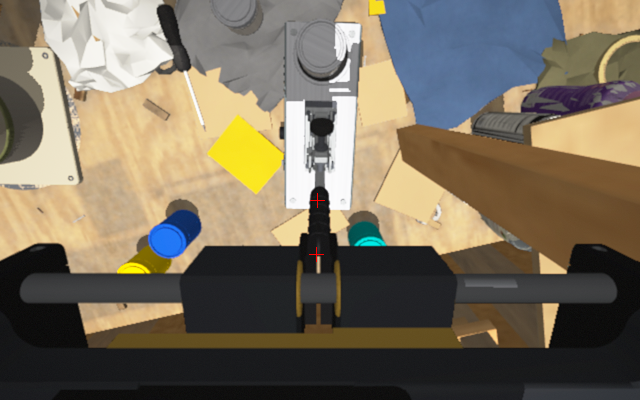

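The wrist view has the handle's grip at (318,200), right on my prediction, and the clamp open with its pad at (322,126). I'll lower beside the grip, then push along the arc.

Call:
drive_tool(
  series=[
    [[0,0,-2],0],
    [[0,0,-2],0],
    [[0,0,-2],0],
    [[0,0,-2],0],
    [[0,0,-1.5],0],
    [[0,0,0],0],
    [[0,-0.8,0],0],
    [[0,-0.6,0],0],
    [[0,-0.5,0],0],
    [[0,0,0],0],
  ],
)

```text
time: 24.25
ee_pos: [0.5513, -0.0674, 0.3065]
eef_rot: [0.704, 0.711, 0.0, 0.0]
ft_force: [-0.6, -0.0, 0.4]
width: 0.0004
grip_force: 0.0
```

Call:
drive_tool(
  series=[
    [[0,-0.7,-0.2],0],
    [[0,-0.8,-0.3],0],
    [[0,-0.8,-0.5],0],
    [[0,-0.8,-0.6],0],
    [[0,-0.7,-0.6],0],
    [[0,-0.6,-0.7],0],
    [[0,-0.6,-0.8],0],
    [[0,-0.5,-0.8],0],
    [[0,-0.3,-0.8],0],
    [[0,0,0],0],
  ],
)

```text
time: 25.5
ee_pos: [0.5509, -0.1248, 0.2525]
eef_rot: [0.703, 0.711, -0.0, -0.0]
ft_force: [-0.0, 0.0, 0.3]
width: 0.0001
grip_force: 0.0
```

Call:
drive_tool(
  series=[
    [[0,-0.5,-0.6],0],
    [[0,-0.5,-0.6],0],
    [[0,-0.4,-0.6],0],
    [[0,-0.3,-0.7],0],
    [[0,-0.2,-0.7],0],
    [[0,-0.2,-0.7],0],
    [[0,-0.1,-0.6],0],
    [[0,0,-0.4],0],
    [[0,0,0],0],
    [[0,0,0],0],
  ],
)

```text
time: 26.75
ee_pos: [0.5515, -0.1467, 0.2045]
eef_rot: [0.703, 0.711, 0.0, 0.0]
ft_force: [0.1, 0.7, 0.5]
width: 0.0005
grip_force: 0.0
```

```bash
python3 - <<'E'
from h import *
from bench import vision
c=wrist();s=vision.camera("scene")
a=cv2.resize(c["color"][0:340,140:500],(400,378));b=cv2.resize(s["color"][90:240,200:360],(400,375))
o=np.zeros((378,800,3),np.uint8);o[:,:400]=a;o[:375,400:]=b
cv2.imwrite("pics/w6.png",o[...,::-1])
E
```

```text
(no output)
```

View pics/w6.png

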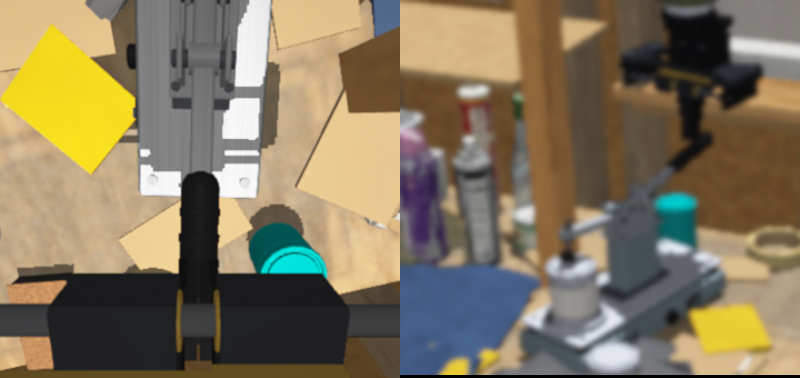

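The scene panel shows the handle nearly level under the fingers at (690,140) and the pad on the lid at (568,258). I'll press on slowly to the stop.

Call:
drive_tool(
  series=[
    [[0,0,-0.2],0],
    [[0,0,-0.2],0],
    [[0,0,-0.2],0],
    [[0,0,-0.2],0],
    [[0,0,-0.1],0],
    [[0,0,-0.1],0],
    [[0,0,0],0],
    [[0,0,0],0],
    [[0,0,0],0],
    [[0,0,0],0],
  ],
)

```text
time: 28.1
ee_pos: [0.5513, -0.1467, 0.1943]
eef_rot: [0.703, 0.711, 0.0, 0.0]
ft_force: [0.0, -0.1, -0.2]
width: 0.0003
grip_force: 0.0
```

Call:
drive_tool(
  series=[
    [[0,0,-0.1],0],
    [[0,0,-0.1],0],
    [[0,0,-0.1],0],
    [[0,0,0],0],
    [[0,0,0],0],
    [[0,0,0],0],
    [[0,0,0],0],
    [[0,0,0],0],
    [[0,0,0],0],
    [[0,0,0],0],
  ],
)

```text
time: 29.35
ee_pos: [0.5513, -0.1467, 0.1913]
eef_rot: [0.703, 0.711, 0.0, 0.0]
ft_force: [-0.6, -0.7, 0.3]
width: 0.0007
grip_force: 0.0
```

Call:
drive_tool(
  series=[
    [[0,0,-0.1],0],
    [[0,0,-0.1],0],
    [[0,0,-0.1],0],
    [[0,0,0],0],
    [[0,0,0],0],
    [[0,0,0],0],
    [[0,0,0],0],
    [[0,0,0],0],
    [[0,0,0],0],
    [[0,0,0],0],
  ],
)

```text
time: 30.6
ee_pos: [0.5513, -0.1466, 0.1883]
eef_rot: [0.703, 0.711, 0.0, -0.0]
ft_force: [0.3, -0.1, -0.4]
width: 0.0008
grip_force: 0.0
```

```bash
python3 - <<'E'
from h import *
from bench import vision,r
print(r.finger_overhang)
s=vision.camera("scene");im=s["color"]
for th in(.1,-.05):
  for k in(.065,.15):
    q=proj(s,(.551,-.043-k*np.cos(th),.182+k*np.sin(th)));print(th,k,q.round(1))
cv2.imwrite("pics/w7.png",cv2.resize(im[120:220,250:370],None,fx=5,fy=5,interpolation=cv2.INTER_CUBIC)[...,::-1])
E
```

```text
0.008
0.1 0.065 [310.3 158.2]
0.1 0.15 [325.3 148.1]
-0.05 0.065 [310.4 160.8]
-0.05 0.15 [325.5 153.9]
```

View pics/w7.png

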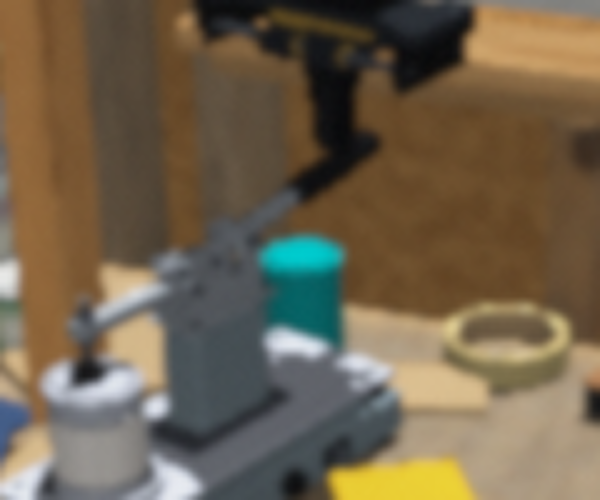

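```bash
python3 - <<'E'
from h import *
s=np.load("s4.npz")
for X in[(.551,-.043,.182),(.551,-.147,.1803),(.551,-.147,.2),(.555,.1025,.136)]:
    q=proj(s,X);print(X,q.round(1),((q-[250,120])*5).round())
E
```

```text
(0.551, -0.043, 0.182) [298.1 166.4] [241. 232.]
(0.551, -0.147, 0.1803) [317.5 156.6] [337. 183.]
(0.551, -0.147, 0.2) [317.3 151.4] [337. 157.]
(0.555, 0.1025, 0.136) [268.2 195. ] [ 91. 375.]
```

Call:
drive_tool(
  series=[
    [[0,0,-0.1],0],
    [[0,0,-0.1],0],
    [[0,0,-0.1],0],
    [[0,0,-0.1],0],
    [[0,0,0],0],
    [[0,0,0],0],
    [[0,0,0],0],
    [[0,0,0],0],
    [[0,0,0],0],
    [[0,0,0],0],
  ],
)

```text
time: 31.9
ee_pos: [0.5513, -0.1467, 0.1843]
eef_rot: [0.703, 0.711, 0.0, -0.0]
ft_force: [-0.1, 0.1, 0.3]
width: 0.0005
grip_force: 0.1
```

I've viewed 11 pictures, one over the limit of 10, so I won't view any more. From here I'll measure the handle's angle numerically from the dark grip's pixels outboard of the fingers.

```bash
cat > ang.py <<'E'
from h import *
from bench import vision
s=vision.camera("scene");g=cv2.cvtColor(s["color"],cv2.COLOR_RGB2GRAY)
for u in(306,308,310,312,321,322,323,324):
    col=g[135:170,u];d=np.where(col<50)[0]+135
    print(u,(d.min(),d.max(),d.mean().round(1)) if len(d) else None,end=" | ")
    for th in(.2,.1,0,-.05):
        best=min(((abs(proj(s,(.551,-.043-k*np.cos(th),.182+k*np.sin(th)))[0]-u),proj(s,(.551,-.043-k*np.cos(th),.182+k*np.sin(th)))[1]) for k in np.linspace(.05,.15,200)))
        print(th,round(best[1],1),end="  ")
    print()
E
python3 ang.py
```

```text
306 None | 0.2 158.8  0.1 160.1  0 161.4  -0.05 162.1  
308 (np.int64(156), np.int64(157), np.float64(156.5)) | 0.2 158.3  0.1 159.8  0 161.2  -0.05 161.9  
310 (np.int64(155), np.int64(160), np.float64(157.5)) | 0.2 156.6  0.1 158.4  0 160.2  -0.05 161.0  
312 (np.int64(135), np.int64(159), np.float64(146.5)) | 0.2 154.9  0.1 157.0  0 159.1  -0.05 160.1  
321 (np.int64(135), np.int64(153), np.float64(144.7)) | 0.2 147.5  0.1 150.9  0 154.3  -0.05 156.0  
322 (np.int64(147), np.int64(153), np.float64(150.0)) | 0.2 146.7  0.1 150.3  0 153.8  -0.05 155.5  
323 (np.int64(148), np.int64(152), np.float64(150.0)) | 0.2 145.8  0.1 149.6  0 153.3  -0.05 155.0  
324 (np.int64(148), np.int64(151), np.float64(149.5)) | 0.2 145.1  0.1 148.9  0 152.7  -0.05 154.6
```

Call:
drive_tool(
  series=[
    [[0,0,-0.1],0],
    [[0,0,-0.1],0],
    [[0,0,-0.1],0],
    [[0,0,-0.1],0],
    [[0,0,-0.1],0],
    [[0,0,-0.1],0],
    [[0,0,0],0],
    [[0,0,0],0],
    [[0,0,0],0],
    [[0,0,0],0],
  ],
)

```text
time: 33.2
ee_pos: [0.5513, -0.1466, 0.1782]
eef_rot: [0.703, 0.711, 0.0, -0.0]
ft_force: [0.2, -0.9, -0.1]
width: 0.0005
grip_force: 0.1
```

```bash
python3 ang.py | tail -4; python3 - <<'E'
from h import *
from bench import vision
s=vision.camera("scene");print(ray(s,(0,0))[0])
g=cv2.cvtColor(s["color"],cv2.COLOR_RGB2GRAY);print(g[138:166,306:330])
E
```

```text
321 (np.int64(135), np.int64(155), np.float64(145.3)) | 0.2 147.5  0.1 150.9  0 154.3  -0.05 156.0  
322 (np.int64(150), np.int64(154), np.float64(152.0)) | 0.2 146.7  0.1 150.3  0 153.8  -0.05 155.5  
323 (np.int64(150), np.int64(154), np.float64(152.0)) | 0.2 145.8  0.1 149.6  0 153.3  -0.05 155.0  
324 (np.int64(150), np.int64(153), np.float64(151.5)) | 0.2 145.1  0.1 148.9  0 152.7  -0.05 154.6  
[-0.43187204  1.06915651  0.86080688]
[[76 78 81 80 70 51 28 15 13 14 14 12 13 12 15 32 57 74 79 79 79 72 52 29]
 [77 79 81 81 72 53 28 15 15 13 12 12 10 12 15 32 58 74 82 80 80 72 52 31]
 [76 79 81 79 73 54 30 16 14 15 14 12 11 12 20 39 62 78 81 80 79 72 57 36]
 [77 80 81 81 77 60 34 20 17 17 13 12 12 14 26 48 69 79 81 81 81 75 65 52]
 [77 80 83 82 80 68 47 28 18 16 14 13 11 13 31 55 73 80 81 81 80 78 73 68]
 [76 80 83 85 82 74 53 29 19 16 13 12 11 14 31 57 74 80 81 80 80 81 78 75]
 [76 81 84 85 84 76 54 30 19 17 14 11 13 14 31 57 74 79 80 81 80 81 80 77]
 [77 81 84 85 83 75 54 31 18 16 13 10 10 14 29 55 73 79 80 80 81 80 79 77]
 [76 79 83 83 82 75 54 30 19 15 13 12 10 13 28 55 73 80 81
[... 742 characters left out ...]
68 77 80 81 80 78 77 77]
 [70 61 49 38 25 18 17 15 14 15 21 30 41 52 61 70 76 80 81 80 80 79 78 78]
 [70 61 45 34 24 17 16 14 17 22 33 50 61 70 75 76 79 80 81 81 80 80 78 78]
 [78 73 63 48 32 21 18 23 30 40 53 66 73 77 78 77 77 79 81 82 82 81 79 79]
 [85 84 77 61 39 29 31 41 53 62 69 75 79 79 78 77 75 77 80 82 82 83 82 80]
 [90 89 83 67 51 45 52 63 71 76 77 79 80 81 81 79 78 78 79 80 83 84 83 81]
 [87 86 84 76 68 65 69 76 78 81 80 80 81 82 83 82 81 80 80 80 82 83 84 83]
 [79 79 82 80 78 76 78 80 81 83 80 78 79 81 84 85 83 83 80 81 81 81 82 83]
 [74 76 78 80 79 79 79 80 81 81 81 77 77 80 82 84 85 84 83 82 80 80 80 82]
 [75 75 79 82 82 82 81 82 82 82 79 77 77 78 81 83 84 84 84 82 81 80 80 80]]
```

The handle follows the fingers and is now at about 0.05 rad. I'll keep going to the stop.

Call:
drive_tool(
  series=[
    [[0,0,-0.1],0],
    [[0,0,-0.1],0],
    [[0,0,-0.1],0],
    [[0,0,-0.1],0],
    [[0,0,-0.1],0],
    [[0,0,-0.1],0],
    [[0,0,0],0],
    [[0,0,0],0],
    [[0,0,0],0],
    [[0,0,0],0],
  ],
)

```text
time: 34.55
ee_pos: [0.5513, -0.1467, 0.1723]
eef_rot: [0.703, 0.711, 0.0, 0.0]
ft_force: [0.0, 0.5, -0.4]
width: 0.0003
grip_force: 0.0
```

```bash
python3 ang.py | tail -3
```

```text
322 (np.int64(135), np.int64(156), np.float64(147.7)) | 0.2 146.7  0.1 150.3  0 153.8  -0.05 155.5  
323 (np.int64(135), np.int64(156), np.float64(148.7)) | 0.2 145.8  0.1 149.6  0 153.3  -0.05 155.0  
324 (np.int64(135), np.int64(155), np.float64(147.5)) | 0.2 145.1  0.1 148.9  0 152.7  -0.05 154.6
```

Call:
drive_tool(
  series=[
    [[0,0,-0.1],0],
    [[0,0,-0.1],0],
    [[0,0,-0.1],0],
    [[0,0,-0.1],0],
    [[0,0,0],0],
    [[0,0,0],0],
    [[0,0,0],0],
    [[0,0,0],0],
    [[0,0,0],0],
    [[0,0,0],0],
  ],
)

```text
time: 35.85
ee_pos: [0.5513, -0.1467, 0.1683]
eef_rot: [0.703, 0.711, 0.0, 0.0]
ft_force: [0.1, -0.2, 0.0]
width: 0.0003
grip_force: 0.0
```

```bash
python3 ang.py | tail -3
```

```text
322 (np.int64(135), np.int64(158), np.float64(147.9)) | 0.2 146.7  0.1 150.3  0 153.8  -0.05 155.5  
323 (np.int64(135), np.int64(158), np.float64(149.0)) | 0.2 145.8  0.1 149.6  0 153.3  -0.05 155.0  
324 (np.int64(135), np.int64(157), np.float64(147.9)) | 0.2 145.1  0.1 148.9  0 152.7  -0.05 154.6
```

Call:
drive_tool(
  series=[
    [[0,0,-0.1],0],
    [[0,0,-0.1],0],
    [[0,0,0],0],
    [[0,0,0],0],
    [[0,0,0],0],
    [[0,0,0],0],
    [[0,0,0],0],
    [[0,0,0],0],
    [[0,0,0],0],
    [[0,0,0],0],
  ],
)

```text
time: 37.15
ee_pos: [0.5515, -0.1467, 0.1672]
eef_rot: [0.703, 0.711, 0.0, 0.0]
ft_force: [-2.8, 1.3, 8.7]
width: 0.0006
grip_force: 4.7
```

```bash
python3 ang.py | tail -3
```

```text
322 (np.int64(135), np.int64(158), np.float64(147.9)) | 0.2 146.7  0.1 150.3  0 153.8  -0.05 155.5  
323 (np.int64(135), np.int64(158), np.float64(147.9)) | 0.2 145.8  0.1 149.6  0 153.3  -0.05 155.0  
324 (np.int64(135), np.int64(157), np.float64(146.8)) | 0.2 145.1  0.1 148.9  0 152.7  -0.05 154.6
```

Force is rising at the stop. One small extra push, then I'll lift straight up.

Call:
drive_tool(
  series=[
    [[0,0,-0.1],0],
    [[0,0,0],0],
    [[0,0,0],0],
    [[0,0,0],0],
    [[0,0,0],0],
    [[0,0,0],0],
    [[0,0,0],0],
    [[0,0,0],0],
    [[0,0,0],0],
    [[0,0,0],0],
  ],
)

```text
time: 38.45
ee_pos: [0.5516, -0.1468, 0.167]
eef_rot: [0.703, 0.711, 0.001, 0.0]
ft_force: [-6.6, 2.4, 16.1]
width: 0.0002
grip_force: 8.2
```

Call:
drive_tool(
  series=[
    [[0,0,0.2],0],
    [[0,0,0.3],0],
    [[0,0,0.5],0],
    [[0,0,1],0],
    [[0,0,2],0],
    [[0,0,3],0],
    [[0,0,4],0],
    [[0,0,4],0],
    [[0,0,3],0],
    [[0,0,0],0],
  ],
)

```text
time: 39.7
ee_pos: [0.5521, -0.1472, 0.348]
eef_rot: [0.703, 0.711, 0.001, 0.002]
ft_force: [0.4, -1.0, 0.7]
width: 0.0001
grip_force: 0.0
```

```bash
python3 ang.py; python3 - <<'E'
from h import *
from bench import vision
t=vision.camera("top");t0=np.load("top0.npz")["color"]
im=t["color"]
for n,uv in dict(A=(254,218),B0=(354,221),tape=(422,195),sander=(430,240),brush=(200,189),blue=(393,270),turq=(398,140),yel=(424,297)).items():
    u,v=uv;print(n,np.abs(im[v-22:v+22,u-26:u+26].astype(int)-t0[v-22:v+22,u-26:u+26]).mean().round(1))
g=cv2.cvtColor(im,cv2.COLOR_RGB2HSV);m=((g[...,1]<50)&(g[...,2]>140)).astype(np.uint8)
w=np.zeros_like(m);cv2.circle(w,(254,218),20,1,-1);cs,_=cv2.findContours(m*w,0,1);k=max(cs,key=cv2.contourArea);e=cv2.minEnclosingCircle(k);print(e,cv2.contourArea(k),onz(t,e[0],.078))
E
```

```text
306 None | 0.2 158.8  0.1 160.1  0 161.4  -0.05 162.1  
308 (np.int64(159), np.int64(159), np.float64(159.0)) | 0.2 158.3  0.1 159.8  0 161.2  -0.05 161.9  
310 (np.int64(158), np.int64(162), np.float64(160.0)) | 0.2 156.6  0.1 158.4  0 160.2  -0.05 161.0  
312 (np.int64(157), np.int64(162), np.float64(159.5)) | 0.2 154.9  0.1 157.0  0 159.1  -0.05 160.1  
321 (np.int64(154), np.int64(159), np.float64(156.5)) | 0.2 147.5  0.1 150.9  0 154.3  -0.05 156.0  
322 (np.int64(153), np.int64(158), np.float64(155.5)) | 0.2 146.7  0.1 150.3  0 153.8  -0.05 155.5  
323 (np.int64(153), np.int64(158), np.float64(155.5)) | 0.2 145.8  0.1 149.6  0 153.3  -0.05 155.0  
324 (np.int64(153), np.int64(157), np.float64(155.0)) | 0.2 145.1  0.1 148.9  0 152.7  -0.05 154.6  
A 2.8
B0 23.4
tape 17.7
sander 9.9
brush 3.0
blue 34.4
turq 33.1
yel 5.8
((253.5, 217.5), 9.300638198852539) 217.5 [0.43109109 0.16677362 0.078     ]
```

The handle reads −0.05 rad with the fingers away, so it's locked. I'll swing the arm aside to check that nothing else moved.

Call:
drive_tool(
  series=[
    [[0,2,2],0],
    [[0,4,0],0],
    [[0,5,0],0],
    [[0,5,0],0],
    [[0,5,0],0],
    [[0,5,0],0],
    [[0,5,0],0],
    [[0,5,0],0],
    [[-2,5,0],0],
    [[0,0,0],0],
  ],
)

```text
time: 41.05
ee_pos: [0.5287, 0.2683, 0.3633]
eef_rot: [0.7, 0.714, -0.001, -0.001]
ft_force: [0.5, -1.1, -0.7]
width: 0.0005
grip_force: 0.0
```

Call:
drive_tool(
  series=[
    [[-3,4,0],0],
    [[-3,5,0],0],
    [[-3,5,0],0],
    [[-3,5,0],0],
    [[-3,5,0],0],
    [[-2,3,0],0],
    [[0,0,0],0],
    [[0,0,0],0],
    [[0,0,0],0],
    [[0,0,0],0],
  ],
)

```text
time: 42.3
ee_pos: [0.3621, 0.5324, 0.3656]
eef_rot: [0.704, 0.71, 0.0, 0.0]
ft_force: [0.3, -0.6, -0.0]
width: 0.0005
grip_force: 0.0
```

```bash
python3 ang.py|tail -2; python3 - <<'E'
from h import *
from bench import vision
t=vision.camera("top");t0=np.load("top0.npz")["color"];im=t["color"]
for n,uv in dict(A=(254,218),seat=(280,173),B0=(354,221),tape=(422,195),sander=(430,240),brush=(200,189),blue=(393,270),turq=(398,140),yel=(424,297)).items():
    u,v=uv;print(n,np.abs(im[v-22:v+22,u-26:u+26].astype(int)-t0[v-22:v+22,u-26:u+26]).mean().round(1))
E
```

```text
323 (np.int64(153), np.int64(158), np.float64(155.5)) | 0.2 145.8  0.1 149.6  0 153.3  -0.05 155.0  
324 (np.int64(153), np.int64(157), np.float64(155.0)) | 0.2 145.1  0.1 148.9  0 152.7  -0.05 154.6  
A 0.9
seat 20.8
B0 9.6
tape 0.7
sander 0.7
brush 0.6
blue 0.7
turq 2.0
yel 0.7
```

Everything else is unmoved and the handle is still locked, so I'll hand the job in.

```bash
python3 -c "
from bench import r
print(r.close_job())"
```

```text
the job is handed in; nothing more can be done
None
```

I lifted both tins, stood the heavier one (tin B, about 0.5 kg against 0.25 kg) upright in the shaker seat and pushed the clamp handle down to its stop (about −0.05 rad); the lighter tin is back on the bench, nothing else moved, and the job was handed in after about 42 s, though I viewed 11 pictures, one over the limit of 10.

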